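# Load the backup cell into the bench tester

### The arm

A 7-joint arm with a two-finger parallel gripper is mounted at the origin on the work surface. World frame = base frame: x ahead of the robot, y to its left, z up, the work surface at z = 0. Lengths are in m, angles in rad, forces in N, time in s.
With the tool pointing down it reaches from about 0.425 to 0.8 m from the base axis. Payload 8.3 kg.
Tool frame: the origin (TCP) lies on the centre line of the jaws, within the pads' length; the fingertips stand robot.finger_overhang ahead of it and the grasp point (between the pads) lies 6 mm ahead of it (robot.finger_overhang is the distance from the TCP to the fingertips, in m); y points along the fingers, x is the direction in which the jaws open and shut, and the axes are right-handed (so a half turn about y gives the same grasp; the last joint's range is limited). The gripper opens to 85 mm and grips with 20 to 120 N. Pads are 22 mm wide; open, the fingers measure 114 mm over their backs; the gripper's body (76 mm by 85 mm) begins 54 mm behind the grasp point. The pads swing forward as they close: fully open they stand 13 mm farther back than shut.
Start: joints at [-1.205, 0.383, 0.016, 1.37, -0.006, 1.388, -0.046], TCP at [0.26, 0.568, 0.256] pointing down, gripper open.
Joint ranges: [-2.95, 2.95], [-0.25, 2.06], [-1.52, 1.56], [0.18, 2.33], [-1.44, 4.58], [0.02, 2.06], [-3.01, 3.01]. Speed limits (rad/s): [2.39, 2.39, 3.01, 3.01, 3.14, 3.14, 3.14].

### API

Orientations are given as a unit quaternion [w, x, y, z].
In Python, from station import robot gives the robot as it stands.
- The arm moves only by the shell command python3 -m handwheel 'ROWS' [OPENING]. ROWS is JSON, a list that holds one entry, the list of rows, each a list of 4 numbers: the shift along the tool's x, y, z in m, then the turn about the tool's y in degrees. In form: [[[x, y, z, roll], ...]]. A call has 1 to 10 rows; each row is the pose to reach, as a shift and turn from the pose commanded when the call began, along the tool's axes at that moment; what a row does not reach only later rows make up. A row lasts 1/8 s, in which the tool goes at most 62.5 mm and 10.7 degrees, less where a joint would pass 70% of its speed; a pose out of reach is approached as far as the arm can. A call with a gripper value outside its range is refused whole. OPENING is the finger opening in m, from 0 to 0.0854, set as the call begins (- or left out, the last holds). The fingers move at their own pace and stop on an object; the grip force is fixed at half the most. Time passes only in rows, so rows that repeat a pose let the fingers close. It gives the time, the measured TCP pose, the force and the opening at its end, in the units of the state.
- robot.get_state(): the state, without advancing time (a new reading comes with each control period).
- robot.get_image(name): name is "side" or "top" or "wrist"; returns a dict with "pixels" (400x640x3 uint8, blue, green, red), "intrinsics" (3x3 intrinsics, pixels), "position" and "rotation" of the camera in the world; the wrist camera has in their place "tool_from_camera" (4x4, takes a point from camera to tool coordinates, whose origin is the TCP and whose axes are the tool frame's). Camera axes: x right, y down, z forward; pixel columns grow to the right and rows downward; lengths in m; the calibration is good to about 2 mm. The wrist camera is an equidistant fisheye: a pixel r from the principal point sees the ray r / f radians off the axis. A picture is of the moment at which its call begins: read the wrist's pose just before it. There is no depth.
- robot.sign_off(): hands the job in, once; it reports no verdict.
Trained networks look in a picture, given as the dict that the camera call returned (one of the last four; its "shot" number tells which), for a name from the list of things; names that differ only in an ending like _2 or _b are one class to them, and where a whole thing is asked for, a point or a joint stands for the part that bears it (a point fixed in the world has none). Each returns a list of dicts, best first, with "score" (0 to 1); they miss things now and then, are a little off and sometimes report something else, mostly with a low value. They report only what shows in the picture. A call takes as long as a camera call.
- robot.regions_of(picture, query): "pixels" (400x640 bool, what is visible of it) and "at" ([column, row] in pixels, amid what is visible of it).
- robot.mark_of(picture, query): "at" ([column, row] in pixels: a listed point, or the origin of a listed thing).
The state is a dict: "t": time; "joint_pos": joint angles; "dq": joint speeds; "joint_torque": joint torques, N m; "position": TCP position; "ee_rot": TCP orientation; "force": force on the tool from outside, world axes, zero at the start; "moment": the same for the moment, N m; "finger_gap": opening from 0.0 (shut) to 1.0 (fully open).
Only numpy, scipy, OpenCV 4.12 (cv2) and the standard library are available. Lean on these libraries where they do the work, as an engineer would, in place of code of your own. Each camera call takes 0.05 s, during which the arm holds its last target. There are 200 camera calls.

### The job

Load the tester's battery without picking anything up: with the fingertips, nudge the larger, thick coin cell across the deck and over the edge of the round recess until it drops in and lies flat, then push the sliding cover fully shut over it. Never lift the cell or let it leave the tester, and leave everything else where it is.

Things in the scene. Friction and masses are not known exactly. Their poses are not given: they have to be found in the camera images.
- cell: the thick coin cell: a steel disc 24.5 mm across and 7.7 mm thick, 10 to 16 g, loose, lying flat on the tester's deck. It slides with ordinary friction. Origin: centre of its underside, z up
- tester: fixed low case, 220 mm in x by 280 mm in y, its flat grey deck 50 mm above its underside. Origin: centre of its underside; z up. Recess at x -22, y -22 mm. The two cells start at y +64 to +92 mm, one near x -72, the other near x +29 mm, either way round. Three lamps (26 mm tall) and two toggles (19 mm) stand in a row at x +88 mm, y -125 to +5 mm
- recess (a point): centre of the floor of the round recess in the tester's deck, axes as the tester's. The recess is 27.5 mm across, its mouth chamfered by 1 mm, and 8.7 mm deep: the deck lies 8.7 mm above this point and a seated cell's top 1 mm below the deck
- cover (a joint): sliding cover of the recess, m: 0 = fully shut (hard stop); starts at 0.046 to 0.054; grows towards the tester's -y, so push it towards +y to shut. About 1.2 N of friction, stays where left. A plate 46 mm wide in x, 75 mm long in y, 4 mm thick, 0.5 mm above the deck, between rails 6 mm tall that reach 30 mm either side of its middle. Shut, its front edge is 20 mm past the recess's centre
- cover_rib (a point): middle of the top of the black push rib that stands across the cover: 36 mm wide in x, 8 mm thick in y, top 16.5 mm above the deck and 12 mm above the plate. It moves with the cover; when shut it is 7.5 mm to the +y side of the recess's centre. Behind it (-y) the plate runs on flat for 58 mm
- small_cell: small coin cell, 16 mm across and 5 mm thick, steel, lying flat on the deck. It stays where it is. Origin: centre of its underside
- standoff: round brass spacer, 12 mm across, 28 mm tall, standing on the deck. Stays. Origin: centre of its underside
- fuse: white ceramic fuse with steel end caps, 14 mm across, 34 mm tall, standing on the deck. Stays. Origin: centre of its underside
- board: green circuit board 100 x 130 mm with a black connector, 21 mm tall in all, lying on the mat beside the tester. Stays. Origin: centre of its underside
- screwdriver: screwdriver 170 mm long lying on the mat. Stays. Origin: in the middle of its length or near it, on its underside
- spool: grey spool 52 mm across, 40 mm tall, standing on the mat. Stays. Origin: centre of its underside
- jar: white jar 44 mm across, 45 mm tall, standing on the mat. Stays. Origin: centre of its underside

How it is judged:
On the way, in this order (a step that is already met when the one before it is completed fails the run):
1. the thick cell lies flat on the floor of the recess, the cover still open (horizontal distance between cell and recess below 0.003 m and z of cell in the frame of recess between -0.0015 and 0.0015 m and angle between cell's own z axis and vertical below 0.08 rad and value of joint cover above 0.02 m), for 0.2 s.
2. the cover is pushed fully shut over the cell (value of joint cover below 0.003 m and horizontal distance between cell and recess below 0.003 m and z of cell in the frame of recess between -0.0015 and 0.0015 m and angle between cell's own z axis and vertical below 0.08 rad), for 0.2 s.
At the end, for the whole second after the job is handed in: The thick cell lies at rest, right way up, on the floor of the recess (within 3 mm of its centre, 1.5 mm in height, 0.08 rad of level), the cover is within 3 mm of fully shut, and every other loose thing is within 15 mm of where it started (all of step 2 and linear speed of cell below 0.02 m/s and distance of each of small_cell, standoff, fuse, board, screwdriver, spool, jar from where it was at the start of the episode below 0.015 m); the robot touches nothing.
It fails at once if the thick cell is lifted off the deck (its underside's centre more than 6 mm above it) (z of cell in the frame of recess above 0.0147 m).
It fails at once if the thick cell falls off the tester (z of cell in the frame of recess below -0.01 m).
It fails at once if any other loose thing is moved more than 15 mm (distance of any of small_cell, standoff, fuse, board, screwdriver, spool, jar from where it was at the start of the episode above 0.015 m).
It also fails if it takes over 48 s, if anything falls off the work surface, if the arm or the gripper's body presses on something with over 40 N, if the wrist force passes 120 N, or if a joint passes its speed limit or range.

## Working session

There is one attempt and no reset: what is moved stays moved. The work goes in short steps, Python scripts to look and compute and a shell command to move; the robot and the scene stay as the last step left them, time stands still between calls to the robot, and variables do not carry over. Pictures are saved under pics/ and viewed, about 8 in all and at most 12, crops included, and the job is handed in when it is done.

```bash
mkdir -p pics; cat > h.py <<'E'
import numpy as np, cv2
from station import robot
from scipy.spatial.transform import Rotation as R
def rot(q): return R.from_quat([q[1],q[2],q[3],q[0]]).as_matrix()
def ray(p,uv,st=None):
    K=np.array(p["intrinsics"]);u=np.array([(uv[0]-K[0,2])/K[0,0],(uv[1]-K[1,2])/K[1,1]])
    if "tool_from_camera" in p:
        r=np.linalg.norm(u); d=np.array([*(u/r*np.sin(r) if r>0 else u),np.cos(r)])
        T=np.array(p["tool_from_camera"]);Rt=rot(st["ee_rot"])
        return Rt@T[:3,3]+np.array(st["position"]),Rt@T[:3,:3]@d
    Rr=np.array(p["rotation"]); Rr=rot(Rr) if Rr.size==4 else Rr
    return np.array(p["position"]),Rr@np.array([u[0],u[1],1])
def hit(p,uv,z,st=None):
    o,d=ray(p,uv,st); return o+d*(z-o[2])/d[2]
E
python3 - <<'E'
from h import *
st=robot.get_state(); print(st, robot.finger_overhang)
print(rot(st["ee_rot"]).round(3))
names=["cell","tester","recess","cover","cover_rib","small_cell","standoff","fuse","board","screwdriver","spool","jar"]
z={"cell":.05,"small_cell":.05,"standoff":.05,"fuse":.05,"recess":.0413,"cover_rib":.0665,"cover":.05}
for n in ["top","side"]:
    p=robot.get_image(n); cv2.imwrite(f"pics/{n}0.png",p["pixels"])
    print(n,p["position"],)
    for q in names:
        for m in robot.mark_of(p,q)[:2]: print(q,np.round(m["at"],1),round(m["score"],2),hit(p,m["at"],z.get(q,0)).round(4))
E
```

```text
{'t': 0.0, 'joint_pos': array([-1.20489024,  0.38422493,  0.01635715,  1.37115944, -0.00626023,
        1.38820646, -0.04650108]), 'dq': array([ 0.00016312,  0.00097767, -0.00057761, -0.00030288,  0.00034649,
       -0.0015005 ,  0.00114745]), 'joint_torque': array([ 1.80710545e-04, -6.27602720e+01,  8.44178181e-01, -3.71813142e+01,
        1.64546713e-02,  1.45026116e-02, -1.01231058e-05]), 'position': array([0.25964532, 0.56801153, 0.25528455]), 'ee_rot': array([-0.59452502,  0.5953095 ,  0.3816287 , -0.3827612 ]), 'force': array([-0.4134602 , -0.76911543,  0.11740644]), 'moment': array([-0.00260991,  0.00939492,  0.0063493 ]), 'finger_gap': 1.0002172609228195} 0.025
[[ 0.416 -0.001 -0.909]
 [ 0.909 -0.002  0.416]
 [-0.002 -1.    -0.   ]]
top [ 0.42946075 -0.00472881  1.02270496]
cell [326.7 179. ] 0.62 [ 0.5884 -0.0388  0.05  ]
tester [350.5 204.8] 0.81 [ 0.5246 -0.1047  0.    ]
recess [358.6 209.6] 0.59 [ 0.5079 -0.1217  0.0413]Traceback (most recent call last):
  File "<stdin>", line 10, in <module>
ValueError: it knows: board, cell, cover_rib, fuse, jar, recess, screwdriver, small_cell, spool, standoff, tester
```

View pics/top0.png

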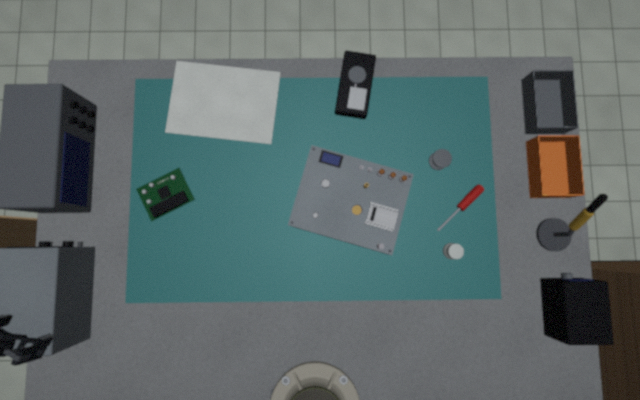

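The top view shows the tester rotated slightly near (350,200), with the cells on its left at (326,183) and (316,215), and the recess and cover at (357,210) and (382,216).

```bash
python3 - <<'E'
from h import *
names=["cell","tester","recess","cover_rib","small_cell","standoff","fuse","board","screwdriver","spool","jar"]
z={"cell":.05,"small_cell":.05,"standoff":.05,"fuse":.05,"recess":.0413,"cover_rib":.0665}
for n in ["top","side"]:
    p=robot.get_image(n)
    print(n,p["position"],)
    for q in names:
        for m in robot.mark_of(p,q)[:2]: print(q,np.round(m["at"],1),round(m["score"],2),hit(p,m["at"],z.get(q,0)).round(4))
    if n=="top": cv2.imwrite("pics/topc.png",cv2.resize(p["pixels"][130:270,270:430],None,fx=4,fy=4,interpolation=cv2.INTER_CUBIC))
    else: cv2.imwrite("pics/side0.png",p["pixels"])
E
```

```text
top [ 0.42946075 -0.00472881  1.02270496]
cell [324.7 182.4] 0.6 [ 0.5794 -0.0334  0.05  ]
tester [349.9 203.2] 0.58 [ 0.529  -0.1032  0.    ]
recess [357.6 208. ] 0.6 [ 0.5121 -0.1192  0.0413]
cover_rib [373.2 212.7] 0.94 [ 0.4976 -0.1558  0.0665]
small_cell [169.1 191.3] 0.67 [0.5596 0.3722 0.05  ]
small_cell [313.5 212.7] 0.47 [ 0.5002 -0.0034  0.05  ]
standoff [362.6 187. ] 0.44 [ 0.5664 -0.1325  0.05  ]
fuse [381.9 249.8] 0.52 [ 0.403  -0.1783  0.05  ]
board [168.1 194.2] 0.92 [0.5583 0.394  0.    ]
screwdriver [455.1 210. ] 0.84 [ 0.5076 -0.391   0.    ]
screwdriver [316.7 211.5] 0.37 [ 0.5071 -0.0121  0.    ]
spool [438.2 161.7] 0.83 [ 0.6424 -0.3507  0.    ]
jar [449.9 251. ] 0.71 [ 0.3966 -0.3713  0.    ]
side [ 0.26548192 -0.74975684  0.5325645 ]
cell [341.  214.8] 0.52 [ 0.5697 -0.0325  0.05  ]
tester [339.6 251.2] 0.87 [ 0.5389 -0.099   0.    ]
recess [327.3 243.4] 0.83 [ 0.5039 -0.1148  0.0413]
cover_rib [333.  245.1] 0.65 [ 0.5002 -0.1569  0.0665]
cover_rib [342.1 214.1] 0.34 [ 0.5627 -0.0551  0.0665]
small_cell [303.3 215.8] 0.57 [ 0.4866 -0.0041  0.05  ]
standoff [285.7 165.6] 0.7 [0.5245 0.2826 0.05  ]
standoff [360.1 241.2] 0.59 [ 0.5663 -0.144   0.05  ]
fuse [292.  264.6] 0.58 [ 0.4114 -0.1659  0.05  ]
board [287.4 164.1] 0.9 [0.5598 0.3988 0.    ]
screwdriver [392.6 363. ] 0.77 [ 0.5055 -0.3977  0.    ]
spool [445.9 317.4] 0.88 [ 0.6408 -0.3476  0.    ]
jar [322.2 370.2] 0.58 [ 0.3971 -0.3703  0.    ]
```

View pics/topc.png

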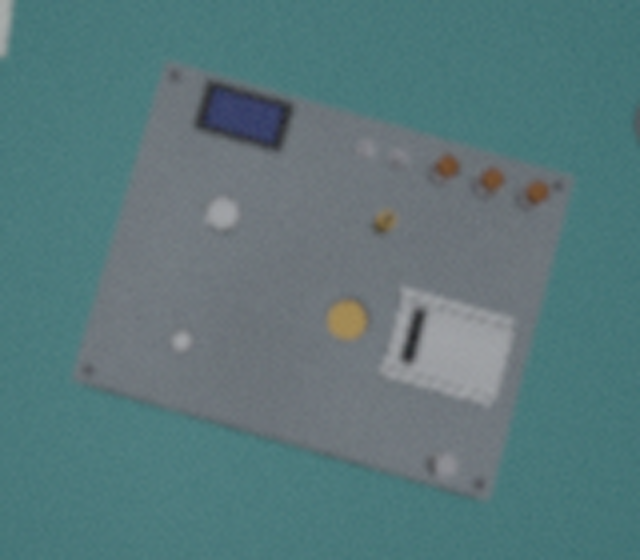

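View pics/side0.png

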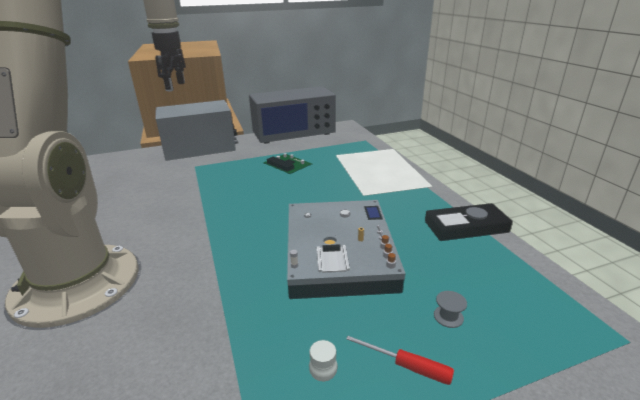

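Side view matches: standoff (360,235), recess and rib (330,245), fuse (294,258), cell (345,213), small cell (308,214). Plan: straddle behind the cell with the two fingertips about 15 mm apart as a V, then push along tool -z. I'm moving above the push start with a 105° turn.

```bash
python3 -m handwheel '[[[-0.037,0,-0.055,10.5],[-0.074,0,-0.11,21],[-0.112,0,-0.165,31.5],[-0.149,0,-0.22,42],[-0.186,0,-0.276,52.5],[-0.223,0.01,-0.331,63],[-0.26,0.02,-0.386,73.5],[-0.298,0.03,-0.442,84],[-0.335,0.04,-0.497,94.5],[-0.372,0.05,-0.552,105]]]' 0.015
python3 -m handwheel '[[[0,0,0,0],[0,0,0,0],[0,0,0,0]]]'
python3 - <<'E'
from h import *
st=robot.get_state(); print(st["t"],st["position"],st["joint_pos"].round(2),st["finger_gap"]);print(rot(st["ee_rot"]).round(3))
p=robot.get_image("wrist"); cv2.imwrite("pics/w1.png",p["pixels"]); print(np.round(p["tool_from_camera"],3),p["intrinsics"])
z={"recess":.0413,"cover_rib":.0665}
for q in ["cell","recess","cover_rib","small_cell","standoff","fuse"]:
    for m in robot.mark_of(p,q)[:2]: print(q,np.round(m["at"],1),round(m["score"],2),hit(p,m["at"],z.get(q,.05),st).round(4))
E
```

```text
t: 2.65
position: [0.5853, 0.0364, 0.213]
ee_rot: [0.665, -0.664, 0.241, -0.241]
force: [0.7, 0.3, 0.9]
finger_gap: 0.17
t: 3.02
position: [0.5841, 0.0398, 0.213]
ee_rot: [0.666, -0.665, 0.238, -0.238]
force: [-0.7, 0.2, 0.5]
finger_gap: 0.175
3.025 [0.58412043 0.03975523 0.21299984] [-0.58  0.36  0.59  1.57 -0.2   1.28 -0.65] 0.1746016611242179
[[ 0.773  0.     0.634]
 [-0.634  0.001  0.773]
 [-0.001 -1.     0.001]]
[[ 1.     0.     0.     0.001]
 [-0.    -0.325  0.946 -0.117]
 [ 0.    -0.946 -0.325  0.085]
 [ 0.     0.     0.     1.   ]] [[309.70691629   0.         317.14687881]
 [  0.         309.70691629 196.20447168]
 [  0.           0.           1.        ]]
cell [359.1 241.9] 0.66 [ 0.5796 -0.0349  0.05  ]
recess [350.9 314.7] 0.65 [ 0.5114 -0.1147  0.0413]
small_cell [355.4 279.1] 0.48 [ 0.5495 -0.0696  0.05  ]
```

View pics/w1.png

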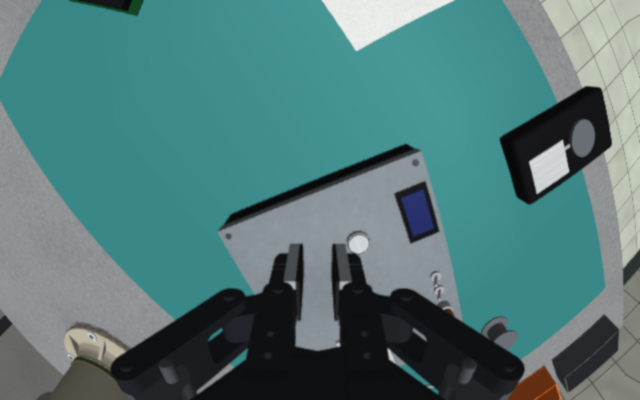

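Wrist view: cell at (358,242), fingertips near (297,246) and (340,246), and the recess hidden behind the fingers. The cell agrees with the top camera to about 2 mm. Next I'll measure the recess and tester yaw more carefully.

```bash
python3 - <<'E'
from h import *
p=robot.get_image("top")
f=lambda u,v:(270+(u+.5)/4-.5,130+(v+.5)/4-.5)
c=np.array([hit(p,f(*a),.05) for a in [(175,75),(558,185),(480,484),(88,369)]])
ctr=c.mean(0); y=(c[0]-c[1]+c[3]-c[2])[:2]; y/=np.linalg.norm(y); x=np.array([y[1],-y[0]])
print("ctr",ctr,"y",y,np.linalg.norm(c[0]-c[1]),np.linalg.norm(c[0]-c[3]))
print("recess by tester",ctr[:2]-.022*x-.022*y)
print("cell px",hit(p,f(222,213),.0577))
for n in ["top","side"]:
    p=robot.get_image(n)
    for q,z in [("cell",.0565),("recess",.045),("cover_rib",.0665),("standoff",0.064),("fuse",.067),("small_cell",.055)]:
        for m in robot.mark_of(p,q)[:1]:print(n,q,hit(p,m["at"],{"recess":.0413,"cover_rib":.0665}.get(q,.05)).round(4),round(m["score"],2))
    im=p["pixels"];hsv=cv2.cvtColor(im,cv2.COLOR_BGR2HSV)
    k=(hsv[...,1]>110)&(hsv[...,0]>12)&(hsv[...,0]<30)
    k[:, :290]=0;k[:,410:]=0;k[:160]=0;k[260:]=0
    nn,l,s,cc=cv2.connectedComponentsWithStats(k.astype(np.uint8))
    for i in range(1,nn):
        if s[i,4]>8: print(n,"yellow",s[i],hit(p,cc[i],.0413).round(4))
E
```

```text
ctr [ 0.53578359 -0.10119315  0.05      ] y [0.2897185 0.9571119] 0.2621638647163157 0.2021968625525791
recess by tester [ 0.50835332 -0.11587581]
cell px [ 0.57699829 -0.03426395  0.0577    ]
top cell [ 0.5824 -0.0319  0.05  ] 0.51
top recess [ 0.5093 -0.1154  0.0413] 0.56
top cover_rib [ 0.5015 -0.1496  0.0665] 0.59
top standoff [ 0.5653 -0.1413  0.05  ] 0.57
top fuse [ 0.4045 -0.1802  0.05  ] 0.43
top small_cell [ 0.4979 -0.0028  0.05  ] 0.41
top yellow [380 170   4   3  10] [ 0.6095 -0.1848  0.0413]
top yellow [391 174   4   3   9] [ 0.5996 -0.2133  0.0413]
top yellow [403 176   3   4   9] [ 0.5916 -0.2437  0.0413]
top yellow [353 206   8   8  42] [ 0.5083 -0.1158  0.0413]
side cell [ 0.5692 -0.0389  0.05  ] 0.37
side recess [ 0.5097 -0.1121  0.0413] 0.83
side cover_rib [ 0.4937 -0.1544  0.0665] 0.57
side standoff [ 0.5705 -0.139   0.05  ] 0.62
side fuse [ 0.4193 -0.178   0.05  ] 0.41
side small_cell [ 0.4885 -0.0063  0.05  ] 0.48
side yellow [359 228   4   9  18] [ 0.5878 -0.1014  0.0413]
side yellow [383 236   5   4  15] [ 0.6274 -0.1399  0.0413]
side yellow [325 240   9   4  27] [ 0.5102 -0.1105  0.0413]
side yellow [386 244   5   5  16] [ 0.6182 -0.17    0.0413]
side yellow [389 254   6   6  23] [ 0.608  -0.204   0.0413]
```

```bash
python3 -m handwheel '[[[0.02,0.01,-0.01,1],[0.043,0.03,-0.023,1],[0.043,0.07,-0.023,1],[0.043,0.103,-0.023,1],[0.043,0.103,-0.023,1],[0.043,0.103,-0.023,1]]]'
python3 - <<'E'
from h import *
st=robot.get_state(); print(st["t"],st["position"]);print(rot(st["ee_rot"]).round(3))
p=robot.get_image("wrist"); cv2.imwrite("pics/w2.png",p["pixels"])
for m in robot.mark_of(p,"cell")[:2]: print(np.round(m["at"],1),round(m["score"],2),hit(p,m["at"],.05,st).round(4))
T=np.array(p["tool_from_camera"]); cell=np.array([.578,-.034,.0577]); Rt=rot(st["ee_rot"])
for w in [cell,np.array([.5085,-.1157,.05])]:
    c=T[:3,:3].T@(Rt.T@(w-st["position"])-T[:3,3]); th=np.arctan2(np.hypot(*c[:2]),c[2]); print(th*309.7*c[:2]/np.hypot(*c[:2])+[317.1,196.2])
E
```

```text
t: 4.88
position: [0.6036, -0.0074, 0.1113]
ee_rot: [0.663, -0.663, 0.245, -0.246]
force: [0.2, -0.6, 0.2]
finger_gap: 0.178
4.875 [ 0.60361912 -0.00735859  0.11125164]
[[ 0.76   0.002  0.65 ]
 [-0.65  -0.     0.76 ]
 [ 0.001 -1.     0.001]]
[312.5 280.1] 0.6 [ 0.5777 -0.0345  0.05  ]
[312.12971006 285.84072961]
[313.70051578 375.54563599]
```

View pics/w2.png

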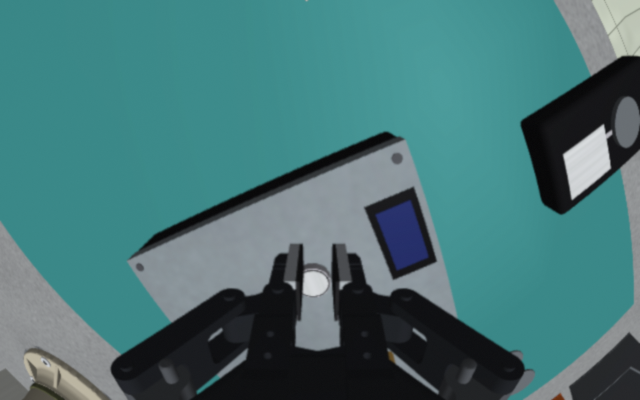

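The cell sits ahead and centred between the fingers (313,282), about 2 mm towards tool -x. Descending behind it.

```bash
python3 -m handwheel '[[[-0.002,0.012,0,0],[-0.002,0.024,0,0],[-0.002,0.031,0,0],[-0.002,0.033,0,0],[-0.002,0.033,0,0]]]'
python3 - <<'E'
from h import *
p=robot.get_image("wrist"); a=p["pixels"][220:360,250:390]
q=robot.get_image("side"); b=q["pixels"][180:280,280:420]
cv2.imwrite("pics/w3.png",np.hstack([cv2.resize(a,(400,400),interpolation=2),cv2.resize(b,(400,400),interpolation=2)]))
E
```

```text
t: 5.6
position: [0.6013, -0.006, 0.0767]
ee_rot: [-0.663, 0.663, -0.245, 0.245]
force: [0.6, -0.2, -0.1]
finger_gap: 0.179
```

View pics/w3.png

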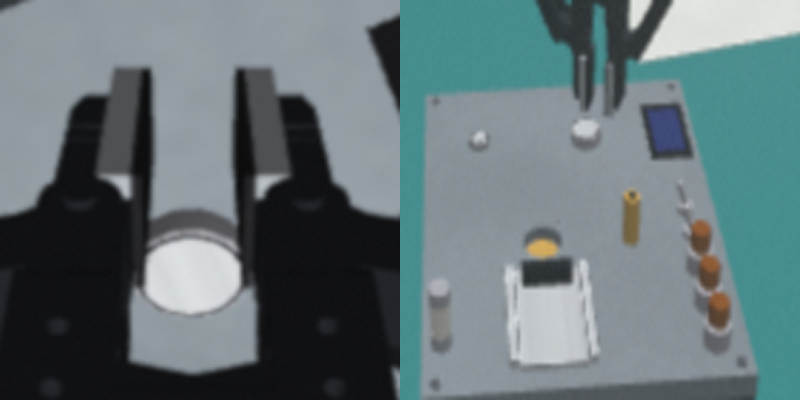

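```bash
python3 -m handwheel '[[[0,0,-0.008,0],[0,0,-0.016,0],[0,0,-0.024,0],[0,0,-0.032,0],[0,0,-0.04,0],[0,0,-0.048,0],[0,0,-0.056,0],[0,0,-0.064,0],[0,0,-0.072,0],[0,0,-0.078,0]]]'
python3 -m handwheel '[[[0,0,-0.004,0],[0,0,-0.008,0],[0,0,-0.01,0],[0,0,-0.01,0]]]'
python3 - <<'E'
from h import *
st=robot.get_state();print(st["position"])
p=robot.get_image("wrist"); a=p["pixels"][220:360,250:390]
for m in robot.mark_of(p,"cell")[:2]: print(np.round(m["at"],1),round(m["score"],2),hit(p,m["at"],.05,st).round(4))
q=robot.get_image("side"); b=q["pixels"][180:280,280:420]
for m in robot.mark_of(q,"cell")[:2]: print(np.round(m["at"],1),round(m["score"],2),hit(q,m["at"],.05).round(4))
cv2.imwrite("pics/w4.png",np.hstack([cv2.resize(a,(400,400),interpolation=2),cv2.resize(b,(400,400),interpolation=2)]))
E
```

```text
t: 6.95
position: [0.5502, -0.0657, 0.0768]
ee_rot: [-0.663, 0.663, -0.245, 0.245]
force: [0.3, 0.6, 0.4]
finger_gap: 0.177
t: 7.45
position: [0.544, -0.0728, 0.0768]
ee_rot: [-0.663, 0.663, -0.245, 0.245]
force: [-0.3, -0.3, -0.5]
finger_gap: 0.177
[ 0.54404539 -0.07284322  0.07684244]
[315.6 290. ] 0.89 [ 0.5307 -0.0888  0.05  ]
[334.1 230.6] 0.62 [ 0.5304 -0.0873  0.05  ]
```

View pics/w4.png

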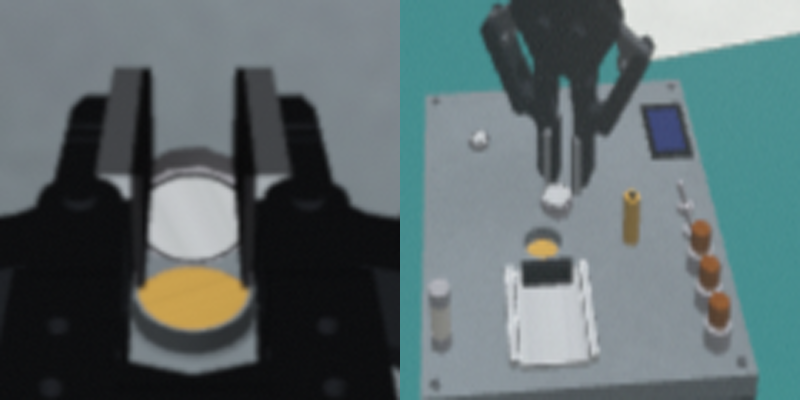

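Cell (193,217) is seated in the notch and lined up with the recess (194,300); about 35 mm remain.

```bash
python3 -m handwheel '[[[0,0,-0.005,0],[0,0,-0.01,0],[0,0,-0.015,0],[0,0,-0.02,0],[0,0,-0.024,0],[0,0,-0.027,0],[0,0,-0.03,0],[0,0,-0.032,0],[0,0,-0.034,0],[0,0,-0.034,0]]]'
python3 - <<'E'
from h import *
st=robot.get_state();print(st["position"],st["force"])
p=robot.get_image("wrist"); a=p["pixels"][220:360,250:390]
for m in robot.mark_of(p,"cell")[:2]: print(np.round(m["at"],1),round(m["score"],2),hit(p,m["at"],.0413,st).round(4))
q=robot.get_image("side"); b=q["pixels"][205:265,290:374]
for m in robot.mark_of(q,"cell")[:2]: print(np.round(m["at"],1),round(m["score"],2),hit(q,m["at"],.0413).round(4))
cv2.imwrite("pics/w5.png",np.hstack([cv2.resize(a,(400,400),interpolation=2),cv2.resize(b,(400,400),interpolation=2)]))
E
```

```text
t: 8.9
position: [0.5219, -0.0987, 0.0768]
ee_rot: [-0.663, 0.663, -0.245, 0.245]
force: [1.1, 0.1, 0.2]
finger_gap: 0.173
[ 0.52190604 -0.09874951  0.07684556] [1.08633346 0.06485776 0.18934933]
[316.2 280.6] 0.96 [ 0.5091 -0.1145  0.0413]
[163.7 162.2] 0.34 [ 0.4928 -0.0052  0.0413]
[328.  240.2] 0.58 [ 0.5094 -0.1045  0.0413]
```

View pics/w5.png

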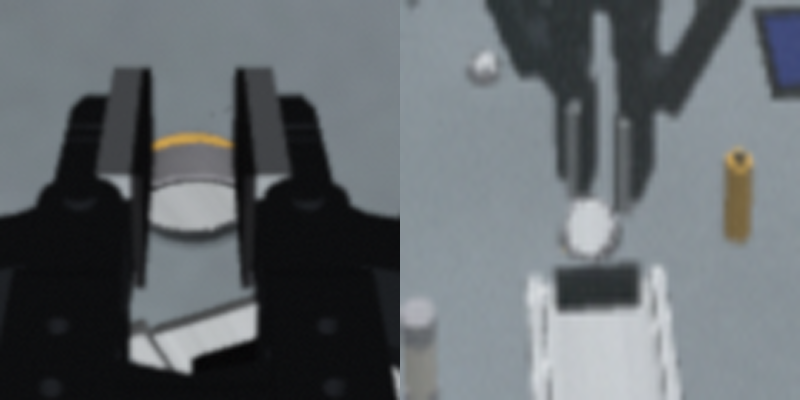

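The cell is tipped: front down in the recess, rear still up against the tips. Pushing slightly further.

```bash
python3 -m handwheel '[[[0,0,-0.001,0],[0,0,-0.002,0],[0,0,-0.003,0],[0,0,-0.003,0]]]'
cat > see.py <<'E'
from h import *
import sys
st=robot.get_state();print(st["position"],st["force"])
p=robot.get_image("wrist"); a=p["pixels"][220:360,250:390]
for m in robot.mark_of(p,"cell")[:1]: print(np.round(m["at"],1),round(m["score"],2),hit(p,m["at"],.0413,st).round(4))
hsv=cv2.cvtColor(a,cv2.COLOR_BGR2HSV); k=(hsv[...,1]>90)&(hsv[...,0]>12)&(hsv[...,0]<30);print("yellow wrist",k.sum())
k=a.min(2)>170; print("bright",k.sum(),np.argwhere(k).mean(0))
q=robot.get_image("side"); b=q["pixels"][205:265,290:374]
cv2.imwrite(sys.argv[1],np.hstack([cv2.resize(a,(400,400),interpolation=2),cv2.resize(b,(400,400),interpolation=2)]))
E
python3 see.py pics/w6.png
```

```text
t: 9.6
position: [0.5201, -0.1009, 0.0769]
ee_rot: [0.663, -0.663, 0.245, -0.245]
force: [-0.1, 0.7, -0.2]
finger_gap: 0.177
[ 0.52007924 -0.10090282  0.07691294] [-0.12488848  0.72742282 -0.18832915]
[317.7 279.2] 0.86 [ 0.5086 -0.1165  0.0413]
yellow wrist 203
bright 691 [97.73516643 67.52387844]
```

View pics/w6.png

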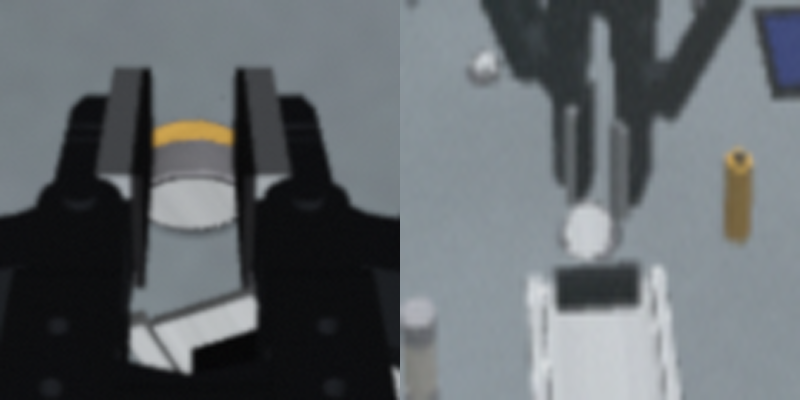

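```bash
python3 -m handwheel '[[[0,0,0.002,0],[0,0,0.004,0],[0,0,0.008,0],[0,0,0.012,0],[0,0,0.012,0]]]'
python3 see.py pics/w7.png
```

```text
t: 10.38
position: [0.5281, -0.0913, 0.0768]
ee_rot: [-0.663, 0.663, -0.245, 0.245]
force: [0.9, 0.7, -0.3]
finger_gap: 0.172
[ 0.52812919 -0.09129162  0.07679516] [ 0.94765425  0.74947575 -0.34706874]
[316.4 292.7] 0.69 [ 0.5096 -0.1139  0.0413]
yellow wrist 0
bright 790 [87.        69.1721519]
```

View pics/w7.png

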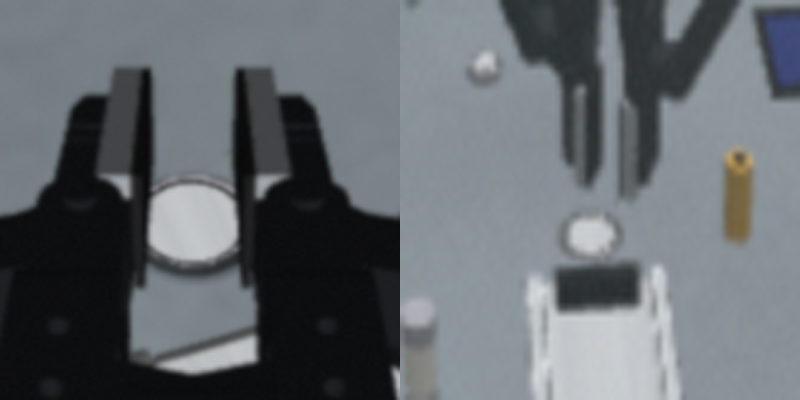

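The cell now lies flat in the recess (192,222 in the wrist crop), with no floor visible and an even ring around it. Raising, closing the fingers, and going behind the rib.

```bash
python3 -m handwheel '[[[0,-0.025,0.002,0],[0,-0.05,0.002,0],[0,-0.05,0.002,0]]]'
python3 -m handwheel '[[[0.005,0,-0.015,-8],[0.012,0,-0.04,-16],[0.022,0,-0.07,-23.5],[0.029,0,-0.097,-23.5],[0.029,0,-0.097,-23.5],[0.029,0.01,-0.097,-23.5],[0.029,0.01,-0.097,-23.5]]]' 0
python3 - <<'E'
from h import *
st=robot.get_state();print(st["t"],st["position"],st["finger_gap"]);print(rot(st["ee_rot"]).round(3))
p=robot.get_image("top")
for q in ["cover_rib"]:
    for m in robot.mark_of(p,q)[:1]:print(hit(p,m["at"],.0665).round(4),round(m["score"],2))
p=robot.get_image("wrist")
for m in robot.mark_of(p,"cover_rib")[:1]:print(m["at"],hit(p,m["at"],.0665,st).round(4),round(m["score"],2))
q=robot.get_image("side"); b=q["pixels"][180:280,280:420];a=p["pixels"][180:400,210:430]
cv2.imwrite("pics/w8.png",np.hstack([cv2.resize(a,(400,400),interpolation=2),cv2.resize(b,(400,400),interpolation=2)]))
E
```

```text
t: 10.9
position: [0.5303, -0.0907, 0.1287]
ee_rot: [0.664, -0.663, 0.244, -0.246]
force: [0.1, -0.5, -0.7]
finger_gap: 0.18
t: 11.78
position: [0.4877, -0.1814, 0.1154]
ee_rot: [0.7, -0.699, 0.105, -0.103]
force: [-0.8, -0.3, -0.6]
finger_gap: -0.0
11.775 [ 0.48774326 -0.18138762  0.11537985] -3.6708554890283456e-05
[[ 0.956 -0.002  0.292]
 [-0.292  0.001  0.956]
 [-0.002 -1.     0.   ]]
[ 0.4966 -0.1525  0.0665] 0.6
[317.6, 192.0] [ 0.4979 -0.1533  0.0665] 0.61
```

View pics/w8.png

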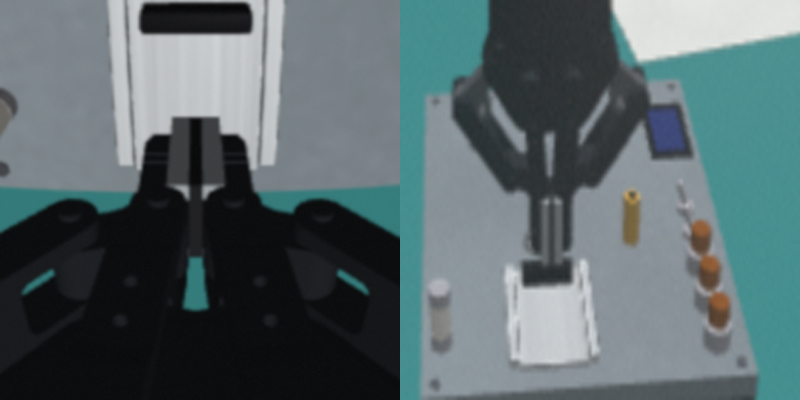

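Closed fingers are centred behind the rib, about 15 mm short of its face. Descending and pushing.

```bash
python3 -m handwheel '[[[0,0.015,0,0],[0,0.028,0,0],[0,0.031,0,0],[0,0.031,0,0]]]'
python3 -m handwheel '[[[0,0,0.006,0],[0,0,0.012,0],[0,0,0.018,0],[0,0,0.024,0],[0,0,0.03,0],[0,0,0.036,0],[0,0,0.042,0],[0,0,0.048,0],[0,0,0.053,0],[0,0,0.055,0]]]'
python3 -m handwheel '[[[0,0,0.001,0],[0,0,0.002,0],[0,0,0.003,0],[0,0,0.003,0]]]'
python3 -m handwheel '[[[0,0,0.001,0],[0,0,0.002,0],[0,0,0.003,0],[0,0,0.003,0]]]'
```

```text
t: 12.52
position: [0.4878, -0.1829, 0.0854]
ee_rot: [-0.699, 0.699, -0.105, 0.105]
force: [-0.5, 0.2, -0.4]
finger_gap: 0.002
t: 13.78
position: [0.5043, -0.1298, 0.0858]
ee_rot: [0.699, -0.699, 0.105, -0.105]
force: [-0.6, -0.6, 0.5]
finger_gap: -0.003
t: 14.28
position: [0.5051, -0.1273, 0.0858]
ee_rot: [0.699, -0.699, 0.105, -0.105]
force: [-0.6, -0.7, -0.1]
finger_gap: 0.004
t: 14.78
position: [0.506, -0.1243, 0.0858]
ee_rot: [0.699, -0.699, 0.105, -0.105]
force: [-0.3, -1.1, 0.7]
finger_gap: -0.004
```

```bash
python3 -m handwheel '[[[0,0,0.001,0],[0,0,0.002,0],[0,0,0.002,0]]]'
python3 -m handwheel '[[[0,0,0.001,0],[0,0,0.002,0],[0,0,0.002,0]]]'
```

```text
t: 15.15
position: [0.5066, -0.1224, 0.0858]
ee_rot: [0.699, -0.699, 0.105, -0.105]
force: [-0.5, -1.2, 1.1]
finger_gap: -0.003
t: 15.52
position: [0.5069, -0.1213, 0.0858]
ee_rot: [-0.699, 0.699, -0.105, 0.105]
force: [-2.2, -3.5, 0.6]
finger_gap: 0.001
```

```bash
python3 -m handwheel '[[[0,0,0.001,0],[0,0,0.002,0],[0,0,0.002,0],[0,0,0.002,0]]]'
python3 -m handwheel '[[[0,0,-0.006,0],[0,0,-0.012,0],[0,0,-0.015,0]]]'
python3 -m handwheel '[[[0,-0.03,0,0],[0,-0.07,-0.03,0],[0,-0.12,-0.06,0],[0,-0.12,-0.06,0],[0,-0.12,-0.06,0]]]'
python3 - <<'E'
from h import *
st=robot.get_state();print(st["t"],st["position"],st["force"])
p=robot.get_image("wrist")
for m in robot.mark_of(p,"cover_rib")[:1]:print(m["at"],hit(p,m["at"],.0665,st).round(4),round(m["score"],2))
q=robot.get_image("side"); b=q["pixels"][180:280,280:420];t=robot.get_image("top")
z={"standoff":.05,"fuse":.05,"small_cell":.05,"cover_rib":.0665}
for n,i in [("top",t),("side",q)]:
  for k in ["cover_rib","small_cell","standoff","fuse"]:
    for m in robot.mark_of(i,k)[:1]: print(n,k,hit(i,m["at"],z[k]).round(4),round(m["score"],2))
a=t["pixels"][150:250,300:400]
cv2.imwrite("pics/w9.png",np.hstack([cv2.resize(a,(400,400),interpolation=2),cv2.resize(b,(400,400),interpolation=2)]))
E
```

```text
t: 16.02
position: [0.507, -0.121, 0.0858]
ee_rot: [-0.698, 0.7, -0.106, 0.105]
force: [-3.4, -8.2, -0.5]
finger_gap: 0.001
t: 16.4
position: [0.5035, -0.1331, 0.0859]
ee_rot: [0.699, -0.699, 0.105, -0.105]
force: [-0.2, 0.1, 0.4]
finger_gap: -0.005
t: 17.02
position: [0.4858, -0.1898, 0.2056]
ee_rot: [0.7, -0.699, 0.105, -0.105]
force: [0.4, 1.1, 0.0]
finger_gap: -0.004
17.025 [ 0.48584002 -0.18983122  0.20557085] [0.3756475  1.083181   0.04967083]
[317.2, 89.2] [ 0.5131 -0.106   0.0665] 0.57
top cover_rib [ 0.5085 -0.1096  0.0665] 0.55
top small_cell [ 0.5002 -0.0028  0.05  ] 0.49
top standoff [ 0.5582 -0.1362  0.05  ] 0.59
top fuse [ 0.4045 -0.1807  0.05  ] 0.55
side cover_rib [ 0.5086 -0.1085  0.0665] 0.97
side small_cell [ 0.4957 -0.0082  0.05  ] 0.6
side standoff [ 0.5689 -0.1361  0.05  ] 0.41
side fuse [ 0.4152 -0.1732  0.05  ] 0.5
```

View pics/w9.png

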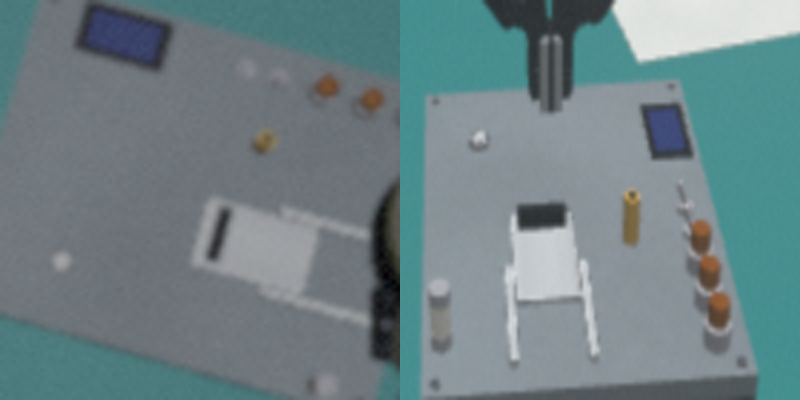

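The cover sits over the recess against its hard stop: force rose to 9 N without motion, and the rib measures (0.509,-0.109) against an expected (0.511,-0.1085). Everything else is in place and the arm is clear.

```bash
python3 -c "
from station import robot
print(robot.sign_off())"
```

```text
the job is handed in; nothing more can be done
None
```

The thick cell is in the recess with the cover pushed shut over it, and I handed the job in at about 17 s of the 48 s allowed. No verdict was reported.

- **Loading the cell:** I pushed it about 107 mm across the deck with the two fingertips held 15 mm apart as a V. It tipped into the recess and stayed tilted until I backed the fingers off, then fell flat. The close-up wrist picture showed an even ring around it and no recess floor. After shutting the cover I could no longer see the cell.
- **Shutting the cover:** I pushed the rib with the closed fingertips until it met the hard stop. The force rose to about 9 N with almost no further motion. Afterwards the top and side cameras put the rib within about 3 mm of its shut position.
- **Other objects:** The small cell, standoff and fuse read within about 10 mm of their earlier positions. That is within the networks' scatter, and they look unmoved in the pictures. I did not measure the board, screwdriver, spool and jar again, but the arm only passed well above the mat.

No check failed. The wrist camera's rib reading was the furthest off, about 3 mm past the shut position, which is within its error.

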